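# Scoop a cover disc into the issue tray

## Task

Slide the hand scoop's blade under the flat metal disc lying on the packing board, using the board's stop strip to hold the disc back, and carry it on the blade to the blue sliding tray; tip it gently so that it lies flat inside the tray, without the fingers ever touching the freshly oiled disc. Then push the tray away along its runners until it snaps fully home. Finish with the scoop laid flat on the bench top and everything released, and leave the jar, the carton and the hex nut where they are.

Things in the scene. Friction and masses are not known exactly. Their poses are not given: they have to be found in the camera images.
- disc_center (a point): Loose round aluminium cover disc, 100 mm diameter, 8 mm thick, 0.1 to 0.26 kg, flat on the board. Lower edge bevelled: foot 78 mm across, full 100 mm from 5 mm up, so a 2 mm blade pushed along the board gets under it once the stop strip holds it. Slides off the smooth blade tipped beyond about 25 degrees. Point: disc centre, 4 mm above its underside; z is its axis.
- board: Fixed plywood board, 240 mm (its x) by 170 mm (its y), standing 14 to 26 mm proud of the bench; its top is 26 mm above this origin (centre of underside, may lie below the bench top). Steel stop strip along its -y edge, 24 mm above the board, its face to the disc at y = -68 mm; the disc starts 2 to 16 mm from it. Push the blade in the board's -y direction.
- scoop_grip (a point): Grip point on the loose scoop (0.26 kg, flat on the bench): mid width and height of its wooden handle, level, 90 mm long, 24 mm wide with flat sides, 20 mm high. It lies 138 mm behind the blade's front edge, 50 mm above the blade's underside; handle runs 30 mm further forward, 58 mm further back. x points forward along the blade, z up from it.
- scoop_nose (a point): Middle of the scoop blade's front edge, at its underside; x forward along the blade, y across, z up from it. Steel blade 92 mm long, 80 mm wide, 2 mm thick, square front edge; a 14 mm high upstand across its rear stops the disc 89 mm behind the front edge, so a seated disc juts 11 mm past it.
- tray (a joint): Travel of the blue tray along its runners, m: 0 fully out (towards the robot), 0.09 fully home at the end stop. Friction 1.5 N; between about 0.074 and 0.083 a spring roller catch must be pushed past with about 11 N, then it snaps and the force drops.
- tray_floor (a point): Centre of the blue tray's inner floor (moves with the tray). x points along the runners, the way it is pushed home (away from the robot); z up. Tray inside 134 mm along x, 144 mm along y; walls 20 mm above this floor, 3 mm thick.
- tray_tab (a point): On the blue tray's front (-x) side: middle of the top edge, near face, of an upright tab 70 mm wide along the tray's y, 4 mm thick, 46 mm high, its top 43 mm above the inner floor. Push the tray here, in its +x direction. Moves with the tray.
- jar: Bystander: pale plastic jar with white cap, 68 mm in diameter, 85 mm tall. Origin at the centre of its underside.
- carton: Bystander: cardboard carton 75 x 100 mm, 55 mm tall. Origin at the centre of its underside.
- nut: Bystander: large dark hex nut, 40 mm across flats, 18 mm tall. Origin at the centre of its underside.
Things that resemble listed ones, but are neither listed nor needed, are in the scene too. Of the things that look like the part that bears scoop_grip, the smallest one is meant. There is more than one size of the part that bears disc_center; the job needs the smaller.

How it is judged:
By the outcome, as a careful person would: the job done as asked, in the order asked, and still so for the second after the job is handed in, with the robot touching nothing.
It also fails if it takes over 69 s, if anything falls off the work surface, if the arm or the gripper's body presses on something with over 40 N, if the wrist force passes 120 N, or if a joint passes its speed limit or range.

## Robot

A 6-joint arm with a two-finger parallel gripper is mounted at the origin on the work surface. World frame = base frame: x ahead of the robot, y to its left, z up, the work surface at z = 0. Lengths are in mm, angles in rad, forces in N, time in s.
With the tool pointing down it reaches from about 275 to 1000 mm from the base axis. Payload 8.4 kg.
Tool frame: the origin (TCP) lies at the very end of the fingers, on their centre line; the grasp point (between the pads) lies 19 mm behind it; z points along the fingers, y is the direction in which the jaws open and shut (so a half turn about z gives the same grasp; the last joint's range is limited). The gripper opens to 85 mm and grips with 20 to 120 N. Pads are 22 mm wide; open, the fingers measure 114 mm over their backs; the gripper's body (76 mm by 85 mm) begins 54 mm behind the grasp point. The pads swing forward as they close: fully open they stand 13 mm farther back than shut.
Start: joints at [-1.296, 0.353, 1.633, -0, 1.155, -0.002], TCP at [170.798, -601.212, 210.181] pointing down, gripper open.
Joint ranges: [-2.63, 2.63], [-0.92, 2.1], [0.06, 2.66], [-1.3, 4.44], [0, 2.69], [-3.02, 3.02]. Speed limits (rad/s): [2.22, 2.22, 2.79, 3.14, 3.14, 3.14].

## Interface

Orientations are given as [roll, pitch, yaw] about the fixed x, y, z axes, in that order (R = Rz(yaw) Ry(pitch) Rx(roll)).
In Python, from rig import r, vision gives the robot as it stands.
- The arm moves only by the tool move_arm, never from a script. Its argument "series" is text: rows parted by semicolons, each of 7 numbers parted by spaces: the closure, from -1 (fully open) to 1 (shut), then the shift along the tool's x, y, z in units of 40 mm (1.0 is 40 mm), then the turn, a rotation vector about the tool's x, y, z in degrees. In form: grip tx ty tz ax ay az; .... A call has 1 to 20 rows; each row shifts and turns the pose as measured when the row begins, along the tool's axes as they then stand; what a row does not reach is not made up. A row lasts 1/8 s, in which the tool goes at most 62.5 mm and 10.7 degrees, less where a joint would pass 70% of its speed; a pose out of reach is approached as far as the arm can. A call is refused whole if a number of a shift passes 1 or a number of a turn 10.7, either way. A call with a gripper value outside its range is refused whole. The fingers move at their own pace and stop on an object; "grip_force" is the grip in N (left out, the last holds). Time passes only in rows, so rows that do not move let the fingers close. It gives the time, the measured TCP pose, the force and the opening at its end, in the units of the state.
- r.sense(): the state, without advancing time (a new reading comes with each control period).
- vision.grab_frame(name): name is "side" or "top"; returns the picture (400x640x3 uint8, red, green, blue); there is no depth.
- vision.camera_params(name): a dict with "fx", "fy", "cx", "cy" (pixels), "k1" (the pictures are not rectified: a ray, as slopes to the right and down, at radius r is drawn at 1 + k1 r^2 times it, then the intrinsics apply), "position" and "rotation" of the camera in the world. Camera axes: x right, y up, looking along -z (the intrinsics and any distortion apply to the point x, -y, -z); pixel columns grow to the right and rows downward; lengths in mm; the calibration is good to about 2 mm. A picture is of the moment at which its call begins. camera_params takes no time and is no camera call.
- r.sign_off(): hands the job in, once; it reports no verdict.
The state is a dict: "clock": time; "qpos": joint angles; "qvel": joint speeds; "joint_efforts": joint torques, N m; "eef_pos": TCP position; "tcp_rot": TCP orientation; "contact_force": force on the tool from outside, world axes, zero at the start; "wrist_torque": the same for the moment, N m; "opening": opening from 0.0 (shut) to 1.0 (fully open).
Only numpy, scipy, OpenCV 4.12 (cv2) and the standard library are available. Lean on these libraries where they do the work, as an engineer would, in place of code of your own. Each camera call takes 0.05 s, during which the arm holds its last target. There are 200 camera calls.

## Working session

There is one attempt and no reset: what is moved stays moved. The work goes in short steps, Python scripts to look and compute and a tool call to move; the robot and the scene stay as the last step left them, time stands still between calls to the robot, and variables do not carry over. Pictures are saved under pics/ and viewed, about 8 in all and at most 12, crops included, and the job is handed in when it is done.

Besides the shell and the picture viewer there is one more tool, called as name(argument=value, ...) on one line, values as JSON. move_arm: Moves the arm, as the interface text tells. Its arguments: {"type":"object","properties":{"series":{"type":"string"},"grip_force":{"type":"number"}},"required":["series"]}

```bash
mkdir -p pics; ls
python3 - <<'E'
from rig import r, vision
import cv2
print(r.sense())
for n in("top","side"):
    im=vision.grab_frame(n); cv2.imwrite(f"pics/{n}0.png",im[:,:,::-1]); print(n,vision.camera_params(n))
E
```

```text
pics
{'clock': 0.0, 'qpos': array([-1.29640921e+00,  3.53647112e-01,  1.63414745e+00, -1.73739052e-05,
        1.15519005e+00, -2.41179086e-03]), 'qvel': array([ 1.15802954e-03, -4.20325286e-04, -7.66491483e-05,  3.51535005e-04,
        2.56644847e-03, -1.18196752e-03]), 'joint_efforts': array([ 2.02192918e-03, -6.05242467e+01, -3.42078459e+01, -5.23826964e-05,
        9.39732447e-03, -5.00582274e-06]), 'eef_pos': array([ 170.64778566, -600.72210498,  209.45664988]), 'tcp_rot': array([-3.14020066e+00,  1.25279669e-05,  2.76805946e-01]), 'contact_force': array([-0.79674238, -0.23944493,  0.40798643]), 'wrist_torque': array([-0.00673809,  0.01564178, -0.02272322]), 'opening': 0.998024915914706}
top {'fx': 414.60875894338415, 'fy': 414.60875894338415, 'cx': 319.95381904185604, 'cy': 206.0069514779172, 'k1': -0.0589701434020691, 'position': array([ 382.24075804, -151.26269454, 1276.18658969]), 'rotation': array([ 0.11402964, -0.0142126 , -1.57347191])}
side {'fx': 420.8074988054418, 'fy': 420.8074988054418, 'cx': 323.7059695107344, 'cy': 193.93730733891528, 'k1': -0.060870477084530146, 'position': array([  33.65576892,  775.30383375, 1036.07482044]), 'rotation': array([ 0.82382722,  0.00412093, -2.66991929])}
```

View pics/top0.png

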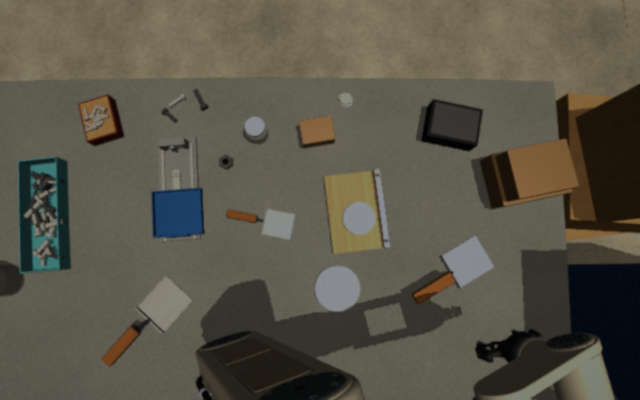

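View pics/side0.png

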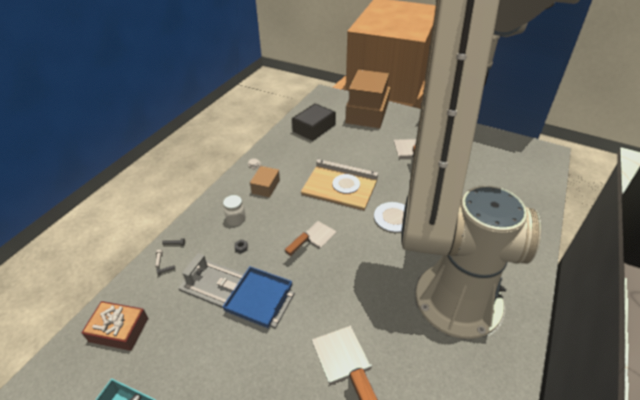

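Top view: three scoops, at (262,221), (455,270) and (150,315). The one at (262,221) looks smallest. There are two discs: the one on the board at (360,218) is smaller, and the one at (338,288) is larger. The tray is at (178,213), and the strip is on the right of the board. I'll measure and confirm in a crop.

```bash
cat > h.py <<'E'
import numpy as np, cv2
from scipy.spatial.transform import Rotation as R
from rig import r, vision
def ray(n,uv):
    p=vision.camera_params(n)
    K=np.array([[p['fx'],0,p['cx']],[0,p['fy'],p['cy']],[0,0,1.]])
    uv=np.array(uv,float).reshape(-1,1,2)
    q=cv2.undistortPoints(uv,K,np.array([p['k1'],0,0,0.]))[:,0]
    d=np.c_[q[:,0],-q[:,1],-np.ones(len(q))]
    return p['position'],d@R.from_euler('xyz',p['rotation']).as_matrix().T
def plane(n,uv,z):
    o,d=ray(n,uv); return (o+d*((z-o[2])/d[:,2:]))[:,:3]
def cross(uvt,uvs):
    o1,d1=ray('top',uvt);o2,d2=ray('side',uvs);out=[]
    for a,b in zip(d1,d2):
        s=np.linalg.lstsq(np.c_[a,-b],o2-o1,rcond=None)[0]
        p,q=o1+a*s[0],o2+b*s[1]; out.append(np.r_[(p+q)/2,np.linalg.norm(p-q)])
    return np.array(out)
def project(n,P):
    p=vision.camera_params(n);P=np.atleast_2d(P)
    c=(P-p['position'])@R.from_euler('xyz',p['rotation']).as_matrix()
    q=np.c_[c[:,0]/-c[:,2],-c[:,1]/-c[:,2]]; q=q*(1+p['k1']*(q**2).sum(1,keepdims=True))
    return q*[p['fx'],p['fy']]+[p['cx'],p['cy']]
E
python3 - <<'E'
from h import *
np.set_printoptions(precision=1,suppress=True)
for n,box,z in(("top",(140,120,400,260),4),):
    im=cv2.imread(f"pics/{n}0.png"); hsv=cv2.cvtColor(im,cv2.COLOR_BGR2HSV)
    def find(lo,hi,amin,label,z):
        m=cv2.inRange(hsv,lo,hi)
        for c in cv2.findContours(m,cv2.RETR_EXTERNAL,cv2.CHAIN_APPROX_NONE)[0]:
            if cv2.contourArea(c)>amin:
                b=cv2.boxPoints(cv2.minAreaRect(c)); 
                print(label,cv2.contourArea(c),b.round(1).tolist()); print(plane(n,b,z)[:,:2].tolist())
    find((100,120,40),(125,255,255),300,"blue",25)
    find((5,140,70),(18,255,255),60,"orange",60)
    find((18,60,90),(32,255,255),300,"board",20)
    find((0,0,125),(180,70,255),80,"white",20)
x0,y0,x1,y1=140,120,400,270
t=cv2.imread("pics/top0.png")[y0:y1,x0:x1]; t=cv2.resize(t,None,fx=3,fy=3,interpolation=cv2.INTER_CUBIC)
cv2.imwrite("pics/c1.png",cv2.convertScaleAbs(t,alpha=1.4))
s=cv2.imread("pics/side0.png")[140:340,170:400]; s=cv2.resize(s,None,fx=3,fy=3,interpolation=cv2.INTER_CUBIC)
cv2.imwrite("pics/c2.png",cv2.convertScaleAbs(s,alpha=1.2))
E
```

```text
blue 2166.5 [[151.10000610351562, 190.10000610351562], [200.89999389648438, 187.8000030517578], [203.0, 234.8000030517578], [153.1999969482422, 237.0]]
[[575.1462447205956, 347.91997638935493], [581.8154699469101, 194.27580362007873], [438.52801051615006, 183.56032858686044], [431.55917657501953, 335.2024790293382]]
orange 443.0 [[101.0, 358.79998779296875], [130.0, 326.1000061035156], [138.3000030517578, 333.5], [109.30000305175781, 366.20001220703125]]
[[78.77769318059359, 463.75159780566617], [172.6938259617142, 380.99776275777924], [151.96645013171675, 355.8766109490117], [58.305385432729224, 438.4966104582305]]
orange 348.5 [[412.79998779296875, 294.0], [449.6000061035156, 271.6000061035156], [455.3999938964844, 281.29998779296875], [418.6000061035156, 303.6000061035156]]
[[263.7619193882536, -438.1498490614157], [327.2928195192701, -548.7405319864575], [299.07523783925353, -565.302682838513], [235.88874311213993, -454.71740291239155]]
orange 272.5 [[565.5999755859375, 228.1999969482422], [618.7000122070312, 221.5], [620.0, 232.39999389648438], [567.0, 239.0]]
[[453.214129735004
[... 7705 characters left out ...]
], [1202.5936376515228, 376.8327423668035], [1174.2023621847234, 287.03466662301173], [1032.269881099151, 316.369443572911]]
white 2628.5 [[318.29998779296875, 10.100000381469727], [382.8999938964844, -8.199999809265137], [406.20001220703125, 74.5], [341.6000061035156, 92.80000305175781]]
[[1171.1418068632686, -165.66756802907747], [1239.7469118455228, -379.99081866762583], [949.7525710235885, -447.109698802255], [886.8676639656338, -238.9210559795767]]
white 133.0 [[323.0, 0.0], [347.0, 0.0], [347.0, 12.0], [323.0, 12.0]]
[[1207.5539582885083, -181.33853663806323], [1208.2738308149337, -260.3323991611794], [1165.0410927051498, -259.73339069163046], [1164.3770085603928, -181.16872311399428]]
```

View pics/c1.png

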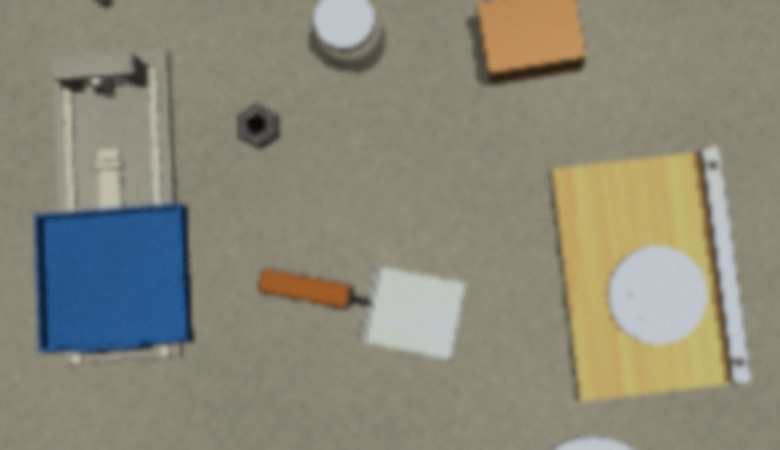

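View pics/c2.png

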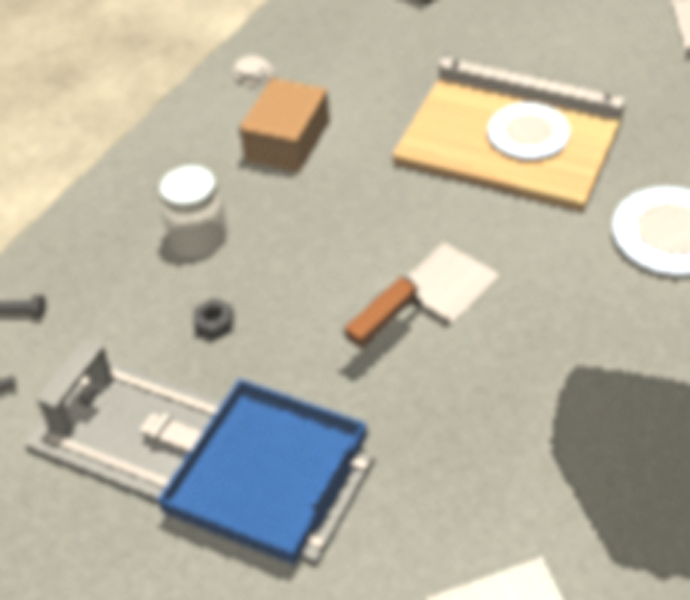

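The crops confirm it. The scoop at top pixel (262,221) has an 80 x 92 mm blade, so it is the smallest and the one meant. The disc on the board at (359,218) measures 100 mm, while the bench one is about 129 mm. The side crop shows the strip at the far edge of the board and the tab on the tray's front side. Next I'll get the heights from both views.

Run:
```python
from h import *
np.set_printoptions(precision=1,suppress=True)
def big(n,lo,hi,roi):
    hsv=cv2.cvtColor(cv2.imread(f"pics/{n}0.png"),cv2.COLOR_BGR2HSV)
    m=np.zeros(hsv.shape[:2],np.uint8); x0,y0,x1,y1=roi
    m[y0:y1,x0:x1]=cv2.inRange(hsv,lo,hi)[y0:y1,x0:x1]
    return max(cv2.findContours(m,cv2.RETR_EXTERNAL,cv2.CHAIN_APPROX_NONE)[0],key=cv2.contourArea)
for lab,lo,hi,rt,rs in(("disc",(0,0,110),(180,60,255),(330,190,374,245),(325,165,365,200)),
   ("handle",(3,130,50),(18,255,255),(220,200,260,226),(280,225,312,258)),
   ("blade",(0,0,125),(180,70,255),(258,200,300,245),(300,215,340,250))):
    a,b=big("top",lo,hi,rt),big("side",lo,hi,rs)
    ra,rb=cv2.minAreaRect(a),cv2.minAreaRect(b)
    if lab=="disc": ra,rb=cv2.fitEllipse(a),cv2.fitEllipse(b)
    print(lab,ra,rb,cross([ra[0]],[rb[0]]))
for lab,lo,hi,rt,rs in(("board",(15,50,60),(32,255,255),(318,160,390,260),(295,155,385,212)),("tray",(100,100,30),(125,255,255),(140,180,210,245),(215,260,300,330))):
    for n,roi in(("top",rt),("side",rs)):
        c=big(n,lo,hi,roi)
        print(lab,n,cv2.approxPolyDP(cv2.convexHull(c),3,True)[:,0].tolist())
s=cv2.imread("pics/side0.png")
a=cv2.resize(s[155:215,290:390],None,fx=7,fy=7,interpolation=cv2.INTER_CUBIC)[:,:400*7//4]
```

```text
disc ((358.4621276855469, 217.9041748046875), (31.426429748535156, 32.86073303222656), 174.44747924804688) ((345.9068298339844, 182.82127380371094), (19.545223236083984, 27.096630096435547), 89.39865112304688) [[ 489.1 -286.3   23.7    0.1]]
handle ((241.13462829589844, 215.82691955566406), (29.613536834716797, 7.452413558959961), 11.309932708740234) ((296.4254455566406, 242.9171600341797), (6.243669509887695, 24.974681854248047), 48.01278305053711) [[493.8  64.7  52.3   1. ]]
blade ((278.1346130371094, 223.8269500732422), (28.044605255126953, 25.495094299316406), 11.309932708740234) ((319.5, 232.0), (34.0, 39.0), 90.0) [[471.8 -41.8   7.9   1.9]]
board top [[372, 170], [383, 248], [333, 254], [323, 176]]
board side [[376, 179], [364, 210], [300, 192], [318, 165]]
tray top [[199, 188], [203, 232], [154, 236], [152, 192]]
tray side [[253, 269], [290, 281], [267, 325], [223, 306], [245, 274]]
```

```bash
cat >> h.py <<'E'
def tool(yaw,pitch=0):
    """tool down, x at yaw deg (scoop's rear); pitch>0 tips scoop nose down (about tool y)"""
    return R.from_euler('xyz',[np.pi,0,np.radians(yaw)])*R.from_euler('y',pitch,degrees=True)
def plan(g,pos,rot=None,n=None,step=40,p0=None,r0=None):
    s=r.sense(); p0=s['eef_pos'] if p0 is None else np.array(p0,float)
    r0=R.from_euler('xyz',s['tcp_rot']) if r0 is None else r0; rot=rot or r0
    d=np.array(pos,float)-p0; rv=(r0.inv()*rot).as_rotvec(degrees=True)
    n=n or int(max(1,np.ceil(np.abs(r0.inv().apply(d)).max()/step),np.ceil(np.linalg.norm(d)/60),np.ceil(np.abs(rv).max()/10.2)))
    rows=[]
    for i in range(n):
        ri=r0*R.from_rotvec(rv*i/n,degrees=True)
        t=ri.inv().apply(d/n)/40
        rows.append(' '.join(f'{v:.3g}' for v in np.r_[g,t.round(2)+0.,(rv/n).round(1)+0.]))
    print(n,'; '.join(rows))
E
python3 - <<'E'
from h import *
np.set_printoptions(precision=1,suppress=True)
print(cross([[323,176],[333,254],[358.5,217.9]],[[300,192],[364,210],[346,182.8]]))
print(cross([[199,188],[203,235],[153,237],[151,190]],[[253,269],[290,281],[267,325],[223,306]]))
print(r.sense()['eef_pos'])
plan(-1,[490,50,130],tool(78.6))
E
```

```text
[[ 620.9 -179.2   11.5    0.6]
 [ 381.7 -208.8    1.1    2.7]
 [ 489.  -286.5   23.7    0.4]]
[[575.3 196.3  29.5  11.3]
 [442.5 183.4  34.8  11.2]
 [431.7 333.1  32.5   0.7]
 [571.3 342.3  36.7   5.1]]
[ 170.7 -600.8  209.5]
14 -1 0.87 -0.96 0.14 0 0 -4.5; -1 0.94 -0.89 0.14 0 0 -4.5; -1 1.01 -0.82 0.14 0 0 -4.5; -1 1.07 -0.73 0.14 0 0 -4.5; -1 1.12 -0.65 0.14 0 0 -4.5; -1 1.17 -0.56 0.14 0 0 -4.5; -1 1.21 -0.47 0.14 0 0 -4.5; -1 1.24 -0.37 0.14 0 0 -4.5; -1 1.27 -0.27 0.14 0 0 -4.5; -1 1.28 -0.17 0.14 0 0 -4.5; -1 1.29 -0.07 0.14 0 0 -4.5; -1 1.29 0.03 0.14 0 0 -4.5; -1 1.29 0.13 0.14 0 0 -4.5; -1 1.27 0.23 0.14 0 0 -4.5
```

move_arm(series="-1 .68 -.75 .11 0 0 -3.5;-1 .72 -.71 .11 0 0 -3.5;-1 .76 -.67 .11 0 0 -3.5;-1 .8 -.62 .11 0 0 -3.5;-1 .84 -.57 .11 0 0 -3.5;-1 .87 -.52 .11 0 0 -3.5;-1 .9 -.46 .11 0 0 -3.5;-1 .93 -.4 .11 0 0 -3.5;-1 .95 -.35 .11 0 0 -3.5;-1 .97 -.29 .11 0 0 -3.5;-1 .98 -.23 .11 0 0 -3.5;-1 .99 -.17 .11 0 0 -3.5;-1 1 -.1 .11 0 0 -3.5;-1 1 -.03 .11 0 0 -3.5;-1 1 .03 .11 0 0 -3.5;-1 1 .1 .11 0 0 -3.5;-1 1 .15 .11 0 0 -3.5;-1 1 .18 .11 0 0 -3.5", grip_force=100)

```text
clock: 2.35
eef_pos: [487.1, 77.2, 126.3]
tcp_rot: [-3.139, -0.003, 1.408]
contact_force: [1.2, -0.8, -0.0]
opening: 1.003
```

Run:
```python
from h import *
s=r.sense();print(s['clock'],s['eef_pos'],s['tcp_rot'],s['qpos'],s['contact_force'])
plan(-1,[490,50,31],tool(78.6))
im=vision.grab_frame('top')[:,:,::-1]; cv2.imwrite('pics/top1.png',cv2.convertScaleAbs(cv2.resize(im[120:270,120:400],None,fx=2.8,fy=2.8,interpolation=2),alpha=1.4))
cv2.imwrite('pics/topraw1.png',im)
```

```text
2.35 [487.09832792  77.20894656 126.28165549] [-3.13918742e+00 -2.56085672e-03  1.40810887e+00] [0.15181335 0.25521531 1.9878972  0.00405876 0.89997924 0.3119723 ] [ 1.22472172 -0.76273035 -0.01297813]
3 -1 -0.22 0.06 0.79 0 0 0.7; -1 -0.22 0.06 0.79 0 0 0.7; -1 -0.22 0.07 0.79 0 0 0.7
```

move_arm(series="-1 -.67 .18 0 0 0 2;-1 0 0 .8 0 0 0;-1 0 0 .8 0 0 0;-1 0 0 .7 0 0 0;-1 0 0 0 0 0 0")

```text
clock: 3.02
eef_pos: [492.6, 54.7, 31.1]
tcp_rot: [-3.14, -0.005, 1.379]
contact_force: [0.1, -0.2, 0.6]
opening: 1.001
```

Run:
```python
from h import *
print(r.sense()['contact_force']);plan(-1,[490,50,31],tool(78.6))
```

```text
[ 0.06748419 -0.22880845  0.57491913]
1 -1 -0.13 -0.04 0 -0.1 -0.3 0.4
```

move_arm(series="-1 -.13 -.04 0 -.1 -.3 .4;1 0 0 0 0 0 0;1 0 0 0 0 0 0;1 0 0 0 0 0 0;1 0 0 0 0 0 0;1 0 0 0 0 0 0", grip_force=100)

```text
clock: 3.78
eef_pos: [492.2, 49.7, 34.8]
tcp_rot: [3.136, -0.001, 1.371]
contact_force: [-1.4, -0.9, -0.4]
opening: 0.227
```

move_arm(series="1 0 0 0 0 0 0;1 0 0 0 0 0 0")

```text
clock: 4.03
eef_pos: [492.2, 49.7, 34.8]
tcp_rot: [3.136, -0.001, 1.372]
contact_force: [0.1, -0.1, 0.6]
opening: 0.229
```

move_arm(series="1 0 0 -.5 0 0 0;1 0 0 -.8 0 0 0;1 0 0 -.8 0 0 0;1 0 0 0 0 0 0")

```text
clock: 4.53
eef_pos: [490.0, 49.9, 119.0]
tcp_rot: [3.14, -0.0, 1.371]
contact_force: [-0.1, -0.2, -2.5]
opening: 0.227
```

Run:
```python
from h import *
s=r.sense();print(s['contact_force'],s['wrist_torque'],s['eef_pos'],s['tcp_rot'],s['opening'])
im=vision.grab_frame('top')[:,:,::-1];cv2.imwrite('pics/topraw2.png',im)
im2=vision.grab_frame('side')[:,:,::-1];cv2.imwrite('pics/sideraw2.png',im2)
a=cv2.resize(im[160:290,140:400],(780,390),interpolation=2)
cv2.imwrite('pics/s2.png',cv2.convertScaleAbs(cv2.resize(im2[150:330,200:440],None,fx=3,fy=3,interpolation=2),alpha=1.3))
```

```text
[-0.07379624 -0.16393467 -2.49169629] [ 0.16879103 -0.04808731  0.05909042] [489.98801383  49.85878887 118.95577148] [ 3.14041536e+00 -9.98412348e-05  1.37095213e+00] 0.2268549842180207
```

View pics/s2.png

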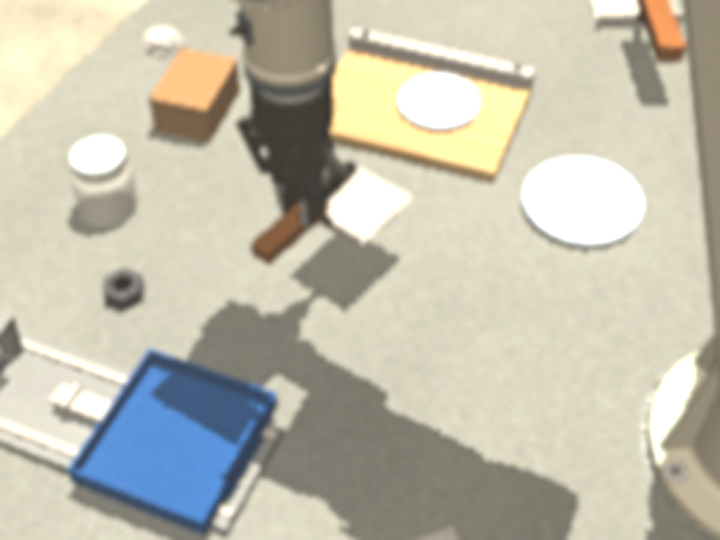

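The side crop shows the scoop in the jaws with its blade hanging free and level at about (365,200), and its weight reads 2.5 N. Now I'll measure where the blade sits relative to the TCP.

Run:
```python
from h import *
np.set_printoptions(precision=1,suppress=True)
def quad(f,roi):
    im=cv2.imread(f);hsv=cv2.cvtColor(im,cv2.COLOR_BGR2HSV);m=np.zeros(im.shape[:2],np.uint8);x0,y0,x1,y1=roi
    m[y0:y1,x0:x1]=cv2.inRange(hsv,(0,0,125),(180,70,255))[y0:y1,x0:x1]
    c=max(cv2.findContours(m,cv2.RETR_EXTERNAL,cv2.CHAIN_APPROX_NONE)[0],key=cv2.contourArea)
    print(cv2.contourArea(c),cv2.boundingRect(c));return cv2.approxPolyDP(cv2.convexHull(c),2.5,True)[:,0],cv2.boxPoints(cv2.minAreaRect(c))
t,tb=quad('pics/topraw2.png',(250,180,320,260));s,sb=quad('pics/sideraw2.png',(300,195,345,240))
print('top',t.tolist(),tb.tolist());print('side',s.tolist())
for z in(75,85,95):print(z,plane('top',tb,z)[:,:2].tolist())
```

```text
744.0 (258, 207, 34, 32)
997.5 (309, 198, 36, 42)
top [[264, 207], [291, 212], [286, 238], [258, 232]] [[257.6647644042969, 232.74319458007812], [262.7146911621094, 206.48358154296875], [292.1269836425781, 212.13980102539062], [287.0770568847656, 238.3994140625]]
side [[312, 198], [344, 206], [344, 239], [330, 239], [311, 225]]
75 [[442.1015765755657, 11.748531932710705], [518.5531538509841, -1.9150375815963798], [501.90101212369467, -87.68602079442564], [425.67031207257713, -73.44892599929969]]
85 [[441.6032291993306, 10.391446964651834], [517.418339351891, -3.1583719497766936], [500.9048283907976, -88.21530304156838], [425.30875663727824, -74.09673350236315]]
95 [[441.1048818230955, 9.034361996592935], [516.2835248527978, -4.401706317957007], [499.9086446579006, -88.74458528871112], [424.9472012019794, -74.74454100542661]]
```

Run:
```python
from h import *
plan(1,[465,-87,90],tool(96.8))
```

```text
4 1 -0.87 0.03 0.17 0 0 -4.6; 1 -0.87 -0.04 0.17 0 0 -4.6; 1 -0.86 -0.11 0.17 0 0 -4.6; 1 -0.85 -0.18 0.17 0 0 -4.6
```

move_arm(series="1 -.6 .02 .12 0 0 -3;1 -.6 -.01 .12 0 0 -3;1 -.58 -.05 .12 0 0 -3;1 -.58 -.08 .12 0 0 -3;1 -.57 -.11 .12 0 0 -3;1 -.57 -.13 .12 0 0 -3;1 0 0 .2 0 0 0;1 0 0 .2 0 0 0")

```text
clock: 5.62
eef_pos: [454.5, -91.8, 58.6]
tcp_rot: [-3.12, -0.005, 1.695]
contact_force: [1.0, 0.1, -2.3]
opening: 0.228
```

Run:
```python
from h import *
s=r.sense();print(s['contact_force'],s['wrist_torque'],s['qpos'])
plan(1,[465,-87,68],tool(96.8))
im=vision.grab_frame('top')[:,:,::-1];cv2.imwrite('pics/topraw3.png',im)
cv2.imwrite('pics/t3.png',cv2.convertScaleAbs(cv2.resize(im[160:280,280:420],None,fx=5,fy=5,interpolation=2),alpha=1.4))
```

```text
[ 0.99471391  0.05467731 -2.25515802] [ 0.11706881  0.00868012 -0.02853183] [-0.20103668  0.33511645  2.07929053 -0.00295958  0.74922915 -0.32281131]
1 1 0.09 0.27 -0.24 -1.2 -0.3 0.3
```

View pics/t3.png

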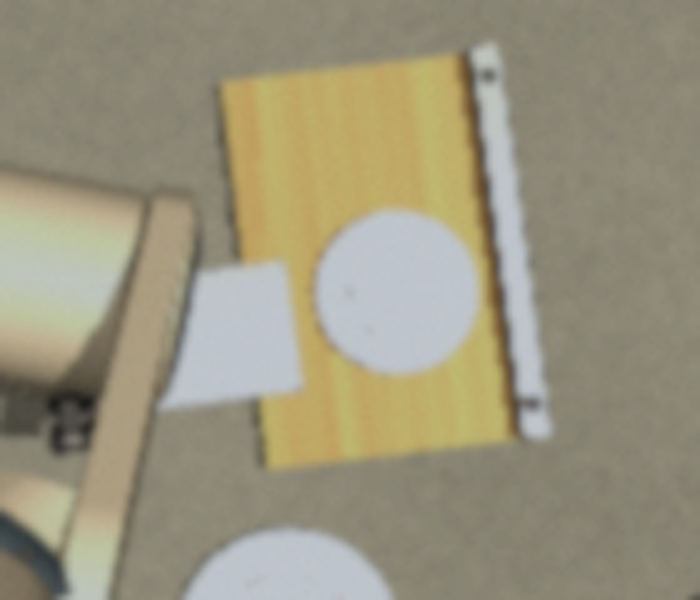

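The crop shows the blade over the board's near edge with its front edge mid at (293,325), about 11 mm off the disc's push line. That agrees with the pose reading. I'll correct it, then lower to contact.

move_arm(series="1 .05 .14 -.05 -.6 -.2 .1;1 .05 .14 0 -.6 -.2 .1;1 0 0 0 0 0 0")

```text
clock: 6.05
eef_pos: [465.6, -84.4, 59.4]
tcp_rot: [-3.141, 0.002, 1.693]
contact_force: [-0.0, -0.5, -3.2]
opening: 0.229
```

Run:
```python
from h import *
s=r.sense();print(s['contact_force'],s['wrist_torque'])
plan(1,[465,-87,55],tool(96.8))
```

```text
[-0.01969514 -0.47579878 -3.23006841] [ 0.2023915  -0.01151783  0.01330285]
1 1 -0.06 -0.02 0.11 0 0.1 0.2
```

move_arm(series="1 0 0 -.05 0 1.5 0;1 0 0 0 0 0 0;1 0 0 .05 0 0 0;1 0 0 0 0 0 0")

```text
clock: 6.55
eef_pos: [466.1, -83.8, 59.9]
tcp_rot: [3.141, -0.024, 1.694]
contact_force: [-0.6, 1.1, -2.0]
opening: 0.229
```

move_arm(series="1 0 0 .05 0 0 0;1 0 0 0 0 0 0")

```text
clock: 6.8
eef_pos: [466.0, -83.6, 57.7]
tcp_rot: [3.141, -0.023, 1.694]
contact_force: [-0.5, -0.4, -2.7]
opening: 0.23
```

move_arm(series="1 0 0 .05 0 0 0;1 0 0 0 0 0 0")

```text
clock: 7.05
eef_pos: [466.1, -83.6, 55.6]
tcp_rot: [3.141, -0.023, 1.694]
contact_force: [-0.0, -0.3, -1.3]
opening: 0.229
```

move_arm(series="1 0 0 .04 0 0 0;1 0 0 0 0 0 0")

```text
clock: 7.3
eef_pos: [466.2, -83.6, 54.0]
tcp_rot: [3.141, -0.023, 1.694]
contact_force: [-1.0, 0.3, -1.2]
opening: 0.225
```

Run:
```python
from h import *
s=r.sense();print(s['contact_force'],s['wrist_torque'],s['eef_pos'])
```

```text
[-0.96404335  0.31060822 -1.21096044] [ 0.00945518  0.00659841 -0.02800957] [466.24445215 -83.5847482   54.01953111]
```

move_arm(series="1 0 0 .04 0 0 0;1 0 0 0 0 0 0")

```text
clock: 7.55
eef_pos: [466.4, -83.6, 52.4]
tcp_rot: [3.14, -0.023, 1.694]
contact_force: [0.3, 0.2, -1.4]
opening: 0.234
```

Run:
```python
from h import *
s=r.sense();print(s['contact_force'],s['wrist_torque'],s['eef_pos'])
```

```text
[ 0.32144686  0.21497793 -1.39135765] [-0.00218519 -0.01719263 -0.06664306] [466.4083347  -83.55414851  52.43314231]
```

move_arm(series="1 -.2 0 -.01 0 0 0;1 -.2 0 0 0 0 0;1 -.2 0 -.01 0 0 0;1 -.2 0 0 0 0 0;1 0 0 0 0 0 0")

```text
clock: 8.18
eef_pos: [471.0, -118.1, 52.7]
tcp_rot: [3.14, -0.023, 1.694]
contact_force: [-0.6, -0.7, -1.4]
opening: 0.228
```

Run:
```python
from h import *
s=r.sense();print(s['contact_force'],s['wrist_torque'],s['eef_pos'])
im=vision.grab_frame('side')[:,:,::-1];t=vision.grab_frame('top')[:,:,::-1]
a=cv2.resize(im[140:220,290:400],(770,560),interpolation=2)[:300*560//600+20]
b=cv2.resize(t[170:260,290:410],(400,300),interpolation=2);a=cv2.resize(im[150:225,290:390],(400,300),interpolation=2)
cv2.imwrite('pics/m4.png',cv2.convertScaleAbs(np.hstack([a,b]),alpha=1.3))
```

```text
[-0.61393825 -0.70467068 -1.43166835] [-0.19721122 -0.0898171   0.08959452] [ 470.96862263 -118.11453946   52.66864521]
```

View pics/m4.png

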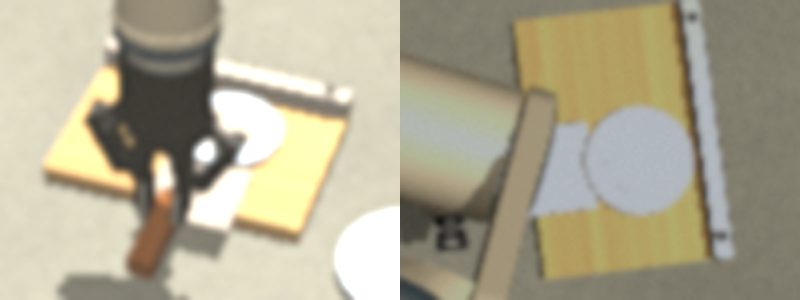

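The blade is on the board and its nose has reached the disc's rim, well centred. I'll continue pushing.

move_arm(series="1 -.2 0 -.01 0 0 0;1 -.2 0 0 0 0 0;1 -.2 0 -.01 0 0 0;1 0 0 0 0 0 0")

```text
clock: 8.78
eef_pos: [473.8, -142.6, 52.9]
tcp_rot: [3.14, -0.023, 1.694]
contact_force: [0.9, -1.3, -1.7]
opening: 0.23
```

move_arm(series="1 -.2 0 -.01 0 0 0;1 -.2 0 0 0 0 0;1 -.2 0 -.01 0 0 0;1 0 0 0 0 0 0")

```text
clock: 9.28
eef_pos: [476.8, -168.0, 53.1]
tcp_rot: [3.14, -0.024, 1.694]
contact_force: [-0.3, -0.5, -1.2]
opening: 0.231
```

Run:
```python
from h import *
s=r.sense();print(s['contact_force'],s['wrist_torque'],s['eef_pos'])
im=vision.grab_frame('side')[:,:,::-1];t=vision.grab_frame('top')[:,:,::-1]
b=cv2.resize(t[170:260,290:410],(400,300),interpolation=2);a=cv2.resize(im[150:225,290:390],(400,300),interpolation=2)
cv2.imwrite('pics/m5.png',cv2.convertScaleAbs(np.hstack([a,b]),alpha=1.3))
```

```text
[-0.3178233  -0.49373187 -1.23634968] [-0.10726864 -0.14958954  0.03827664] [ 476.82155515 -168.04998598   53.09081044]
```

View pics/m5.png

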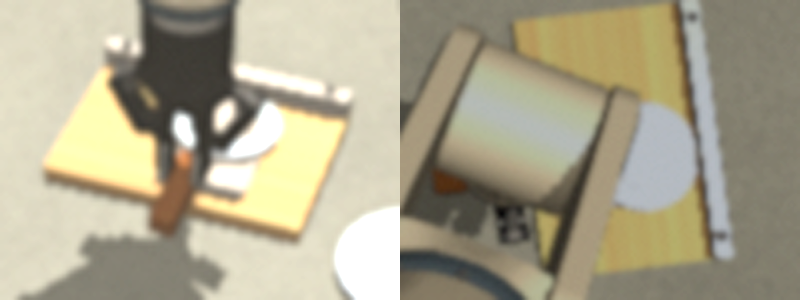

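The right half shows the disc against the strip (edge at x≈697) with the blade going under it at low force. I'll go on in small steps until the upstand seats.

move_arm(series="1 -.2 0 -.01 0 0 0;1 -.2 0 0 0 0 0;1 0 0 0 0 0 0")

```text
clock: 9.75
eef_pos: [478.6, -184.2, 53.0]
tcp_rot: [3.141, -0.024, 1.695]
contact_force: [0.9, -0.8, -1.1]
opening: 0.227
```

move_arm(series="1 -.15 0 -.01 0 0 0;1 0 0 0 0 0 0")

```text
clock: 10.0
eef_pos: [479.4, -190.7, 53.2]
tcp_rot: [3.141, -0.024, 1.695]
contact_force: [-0.1, -2.0, -2.3]
opening: 0.225
```

move_arm(series="1 -.12 0 -.01 0 0 0;1 0 0 0 0 0 0")

```text
clock: 10.25
eef_pos: [479.9, -195.8, 53.4]
tcp_rot: [3.141, -0.024, 1.695]
contact_force: [0.4, -1.7, -2.5]
opening: 0.229
```

move_arm(series="1 -.1 0 0 0 0 0;1 0 0 0 0 0 0")

```text
clock: 10.5
eef_pos: [480.3, -199.9, 53.3]
tcp_rot: [3.141, -0.024, 1.695]
contact_force: [0.3, -0.1, -2.1]
opening: 0.231
```

move_arm(series="1 -.08 0 0 0 0 0;1 0 0 0 0 0 0")

```text
clock: 10.75
eef_pos: [480.6, -203.2, 53.2]
tcp_rot: [3.142, -0.024, 1.695]
contact_force: [-0.6, -1.2, -1.7]
opening: 0.229
```

Run:
```python
from h import *
s=r.sense();print(s['contact_force'],s['wrist_torque'],s['eef_pos'])
im=vision.grab_frame('side')[:,:,::-1];t=vision.grab_frame('top')[:,:,::-1]
b=cv2.resize(t[170:260,310:410],(400,360),interpolation=2);a=cv2.resize(im[150:225,310:390],(400,360),interpolation=2)
cv2.imwrite('pics/m6.png',cv2.convertScaleAbs(np.hstack([a,b]),alpha=1.3))
```

```text
[-0.55672429 -1.15265624 -1.67365543] [ 0.07175577 -0.0771019   0.04525844] [ 480.64850846 -203.18064115   53.18677023]
```

View pics/m6.png

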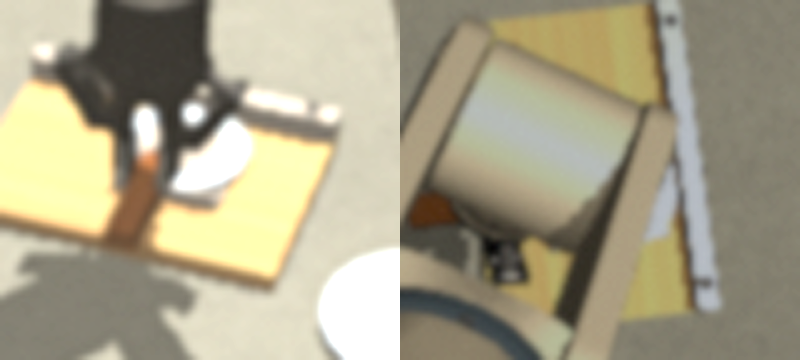

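move_arm(series="1 -.08 0 0 0 0 0;1 0 0 0 0 0 0")

```text
clock: 11.1
eef_pos: [479.9, -203.6, 52.9]
tcp_rot: [-3.14, -0.029, 1.694]
contact_force: [0.6, 1.4, -0.8]
opening: 0.232
```

move_arm(series="1 -.08 0 0 0 0 0;1 0 0 0 0 0 0")

```text
clock: 11.35
eef_pos: [479.3, -203.5, 52.8]
tcp_rot: [-3.138, -0.035, 1.693]
contact_force: [0.1, 1.6, -0.3]
opening: 0.23
```

Run:
```python
from h import *
np.set_printoptions(precision=2,suppress=True)
s=r.sense();print(s['contact_force'],s['wrist_torque'],s['eef_pos'])
```

```text
[ 0.12  1.6  -0.32] [ 0.12 -0.3   0.18] [ 479.33 -203.53   52.83]
```

move_arm(series="1 -.2 0 0 0 0 0;1 0 0 0 0 0 0")

```text
clock: 11.6
eef_pos: [477.5, -203.6, 52.4]
tcp_rot: [-3.133, -0.049, 1.691]
contact_force: [3.5, 0.2, 0.3]
opening: 0.224
```

Run:
```python
from h import *
np.set_printoptions(precision=3,suppress=True)
s=r.sense();print(s['contact_force'],s['wrist_torque'],s['eef_pos'],s['qpos'],s['joint_efforts'])
```

```text
[3.508 0.244 0.302] [-0.131 -0.626  0.295] [ 477.497 -203.638   52.391] [-0.432  0.419  1.958  0.051  0.798 -0.588] [ -1.337 -53.8   -21.826   0.179   1.399   0.247]
```

The push stalled at the expected seat, with the blade front about 10 mm from the strip, so the disc should be against the upstand. I'll lift with the nose tipped slightly up.

move_arm(series="1 0.03 0 -.02 0 -2 0;1 0 0 -.04 0 -2 0;1 0 0 -.06 0 -2 0;1 0 0 -.1 0 -1 0;1 0 0 -.2 0 0 0;1 0 0 -.2 0 0 0;1 0 0 0 0 0 0")

```text
clock: 12.48
eef_pos: [477.7, -202.3, 78.1]
tcp_rot: [-3.133, 0.077, 1.692]
contact_force: [-0.1, -0.5, -4.2]
opening: 0.23
```

Run:
```python
from h import *
np.set_printoptions(precision=2,suppress=True)
s=r.sense();print(s['contact_force'],s['wrist_torque'],s['eef_pos'])
```

```text
[-0.08 -0.53 -4.23] [ 0.48  0.01 -0.  ] [ 477.67 -202.28   78.12]
```

move_arm(series="1 0 0 -.4 0 0 0;1 0 0 -.5 0 0 0;1 0 0 -.5 0 0 0;1 0 0 -.4 0 0 0;1 0 0 0 0 0 0")

```text
clock: 13.1
eef_pos: [477.8, -196.8, 155.4]
tcp_rot: [-3.134, 0.077, 1.691]
contact_force: [0.2, 0.9, -6.0]
opening: 0.229
```

Run:
```python
from h import *
np.set_printoptions(precision=2,suppress=True)
s=r.sense();print(s['contact_force'],s['wrist_torque'],s['eef_pos'])
im=vision.grab_frame('side')[:,:,::-1];t=vision.grab_frame('top')[:,:,::-1]
b=cv2.resize(t[160:260,300:400],(400,400),interpolation=2);a=cv2.resize(im[120:220,300:400],(400,400),interpolation=2)
cv2.imwrite('pics/m7.png',cv2.convertScaleAbs(np.hstack([a,b]),alpha=1.3))
t0=cv2.imread('pics/top0.png');hsv=cv2.cvtColor(t0,cv2.COLOR_BGR2HSV)
m=np.zeros((400,640),np.uint8);m[180:245,140:215]=cv2.inRange(hsv,(100,100,30),(125,255,255))[180:245,140:215]
c=max(cv2.findContours(m,0,cv2.CHAIN_APPROX_NONE)[0],key=cv2.contourArea)[:,0].astype(np.float32)
cor=np.array([[152.3,191.7],[202,188.7],[203.3,233.3],[153.3,237]])
L=[]
for i in range(4):
    a,b=cor[i],cor[(i+1)%4];u=(b-a)/np.linalg.norm(b-a);n=np.array([-u[1],u[0]])
    k=(abs((c-a)@n)<3)&((c-a)@u>8)&((c-b)@u<-8)
    v=cv2.fitLine(c[k],cv2.DIST_HUBER,0,.01,.01)[:,0];L.append(v);print(i,k.sum())
X=[]
for i in range(4):
    p,q=L[i-1],L[i];s_=np.linalg.solve(np.c_[p[:2],-q[:2]],q[2:]-p[2:]);X.append(p[2:]+s_[0]*p[:2])
X=np.array(X);print(X)
for z in(35,45):
    P=plane('top',X,z)[:,:2];e=np.roll(P,-1,0)-P;print(z,P,np.hypot(*e.T),np.degrees(np.arctan2(e[:,1],e[:,0])),P.mean(0))
```

```text
[ 0.24  0.88 -5.98] [0.52 0.   0.01] [ 477.76 -196.83  155.43]
0 34
1 29
2 34
3 30
[[151.53 191.9 ]
 [200.4  188.38]
 [202.52 233.03]
 [153.7  237.49]]
35 [[568.02 342.33]
 [578.53 192.98]
 [443.28 182.57]
 [429.82 329.83]] [149.73 135.65 147.87 138.77] [ -85.98 -175.6    95.22    5.17] [504.91 261.93]
45 [[566.52 338.36]
 [576.94 190.2 ]
 [442.78 179.89]
 [429.44 325.96]] [148.52 134.56 146.68 137.65] [ -85.98 -175.6    95.22    5.17] [503.92 258.6 ]
```

View pics/m7.png

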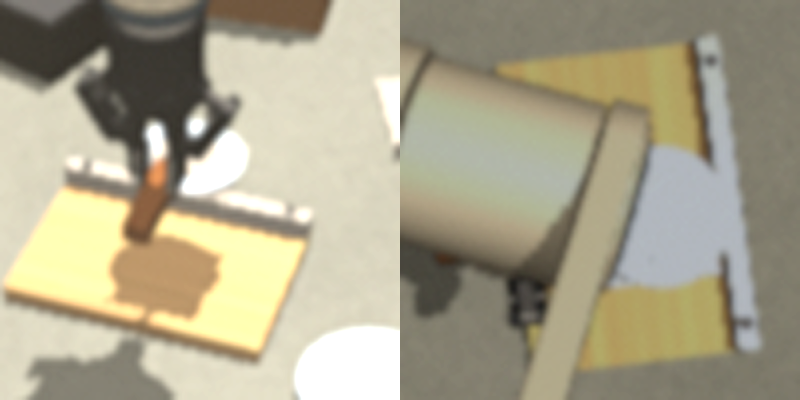

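Both halves show the disc riding on the blade clear of the strip, and the load rose by about 2–3 N. The tray fits: about 150 x 138 mm, centre (505,262), yaw about 4.8°. Next is the transit.

```bash
cat >> h.py <<'E'
C=np.array([505,262.5]);D2=np.array([0.082,-0.997])
def tcp(ty,h,p,tx=0,floor=15):
    """TCP for nose at tray (tx,ty), h above floor, pitch p deg nose down"""
    a=np.radians(p);n=C-ty*D2+tx*np.array([.997,.082])
    return np.r_[n-D2*(136*np.cos(a)-35*np.sin(a)),floor+h+136*np.sin(a)+35*np.cos(a)],tool(94.7,p)
E
python3 - <<'E'
from h import *
p,t=tcp(-45,0,-4.4);p[2]=155;print(p)
plan(1,p,t,n=20)
E
```

```text
[497.3506841  355.50448727 155.        ]
20 1 0.68 0.11 -0.05 0 0 0.1; 1 0.68 0.11 -0.05 0 0 0.1; 1 0.68 0.11 -0.05 0 0 0.1; 1 0.68 0.1 -0.05 0 0 0.1; 1 0.68 0.1 -0.05 0 0 0.1; 1 0.68 0.1 -0.05 0 0 0.1; 1 0.68 0.1 -0.05 0 0 0.1; 1 0.68 0.1 -0.05 0 0 0.1; 1 0.68 0.1 -0.05 0 0 0.1; 1 0.68 0.1 -0.05 0 0 0.1; 1 0.68 0.1 -0.05 0 0 0.1; 1 0.68 0.09 -0.05 0 0 0.1; 1 0.68 0.09 -0.05 0 0 0.1; 1 0.68 0.09 -0.05 0 0 0.1; 1 0.68 0.09 -0.05 0 0 0.1; 1 0.68 0.09 -0.05 0 0 0.1; 1 0.68 0.09 -0.05 0 0 0.1; 1 0.68 0.09 -0.05 0 0 0.1; 1 0.68 0.08 -0.05 0 0 0.1; 1 0.68 0.08 -0.05 0 0 0.1
```

move_arm(series="1 .1 .02 -.01 0 0 0;1 .2 .03 -.02 0 0 0;1 .3 .04 -.02 0 0 0;1 .4 .06 -.03 0 0 0;1 .5 .07 -.04 0 0 0;1 .6 .09 -.05 0 0 0;1 .6 .09 -.05 0 0 0;1 .6 .09 -.05 0 0 0;1 .6 .09 -.05 0 0 0;1 .6 .09 -.05 0 0 0;1 .6 .09 -.05 0 0 0;1 .6 .09 -.05 0 0 0;1 .5 .08 -.04 0 0 0;1 .4 .06 -.03 0 0 0;1 .3 .05 -.02 0 0 0;1 .2 .03 -.01 0 0 0;1 0 0 0 0 0 0")

```text
clock: 15.32
eef_pos: [481.8, 114.0, 153.0]
tcp_rot: [-3.131, 0.072, 1.696]
contact_force: [-0.7, -0.0, -5.1]
opening: 0.226
```

Run:
```python
from h import *
np.set_printoptions(precision=2,suppress=True)
s=r.sense();print(s['contact_force'],s['wrist_torque'],s['eef_pos'],s['tcp_rot'])
p,t=tcp(-45,0,-4.4);p[2]=140
plan(1,p,t,n=10)
```

```text
[-0.68 -0.02 -5.12] [0.45 0.14 0.03] [481.82 113.97 152.98] [-3.13  0.07  1.7 ]
10 1 0.6 0.11 -0.01 0 0 0.2; 1 0.6 0.11 -0.01 0 0 0.2; 1 0.6 0.11 -0.01 0 0 0.2; 1 0.6 0.11 -0.01 0 0 0.2; 1 0.6 0.1 -0.01 0 0 0.2; 1 0.6 0.1 -0.01 0 0 0.2; 1 0.6 0.1 -0.01 0 0 0.2; 1 0.6 0.1 -0.01 0 0 0.2; 1 0.6 0.09 -0.01 0 0 0.2; 1 0.6 0.09 -0.01 0 0 0.2
```

move_arm(series="1 .15 .03 0 0 0 .1;1 .3 .05 0 0 0 .1;1 .45 .07 -.01 0 0 .2;1 .6 .1 -.01 0 0 .2;1 .6 .1 -.01 0 0 .2;1 .6 .1 -.01 0 0 .2;1 .6 .1 -.01 0 0 .2;1 .6 .1 -.01 0 0 .2;1 .6 .1 -.01 0 0 .2;1 .6 .1 -.01 0 0 .2;1 .5 .09 -.01 0 0 .2;1 .4 .07 -.01 0 0 0;1 .3 .05 0 0 0 0;1 .15 .03 0 0 0 0;1 0 0 0 0 0 0")

```text
clock: 17.2
eef_pos: [498.8, 392.8, 135.9]
tcp_rot: [-3.135, 0.072, 1.657]
contact_force: [0.1, 0.8, -4.6]
opening: 0.228
```

Run:
```python
from h import *
np.set_printoptions(precision=2,suppress=True)
s=r.sense();print(s['contact_force'],s['wrist_torque'],s['qpos'])
p,t=tcp(-45,30,-4);print(p)
plan(1,p,t)
```

```text
[ 0.09  0.83 -4.56] [0.45 0.08 0.01] [ 0.7   0.47  1.64 -0.06  1.08  0.64]
[497.36 355.33  70.43]
2 1 -0.4 -0.05 0.85 -0.2 0.1 0.1; 1 -0.41 -0.05 0.85 -0.2 0.1 0.1
```

move_arm(series="1 -.1 -.02 0.1 0 0 0;1 -.2 -.03 .2 0 0 0;1 -.2 -.03 .3 -.2 0 0;1 -.15 -.02 .4 -.2 0 .1;1 -.1 0 .4 0 0 .1;1 -.06 0 .25 0 .1 0;1 0 0 0 0 0 0")

```text
clock: 18.08
eef_pos: [496.9, 348.8, 67.6]
tcp_rot: [-3.14, 0.073, 1.651]
contact_force: [0.6, 0.2, -4.6]
opening: 0.231
```

Run:
```python
from h import *
np.set_printoptions(precision=2,suppress=True)
s=r.sense();print(s['contact_force'],s['wrist_torque'],s['eef_pos'],s['tcp_rot'])
p,t=tcp(-45,30,-4);print(p)
plan(1,p,t)
im=vision.grab_frame('side')[:,:,::-1];tt=vision.grab_frame('top')[:,:,::-1]
cv2.imwrite('pics/raw8s.png',im);cv2.imwrite('pics/raw8t.png',tt)
b=cv2.resize(tt[150:260,110:230],(400,367),interpolation=2);a=cv2.resize(im[230:340,200:320],(400,367),interpolation=2)
cv2.imwrite('pics/m8.png',cv2.convertScaleAbs(np.hstack([a,b]),alpha=1.3))
```

```text
[ 0.62  0.18 -4.6 ] [0.41 0.08 0.  ] [496.89 348.82  67.62] [-3.14  0.07  1.65]
[497.36 355.33  70.43]
1 1 0.16 0.02 -0.08 -0.1 0.2 -0.1
```

View pics/m8.png

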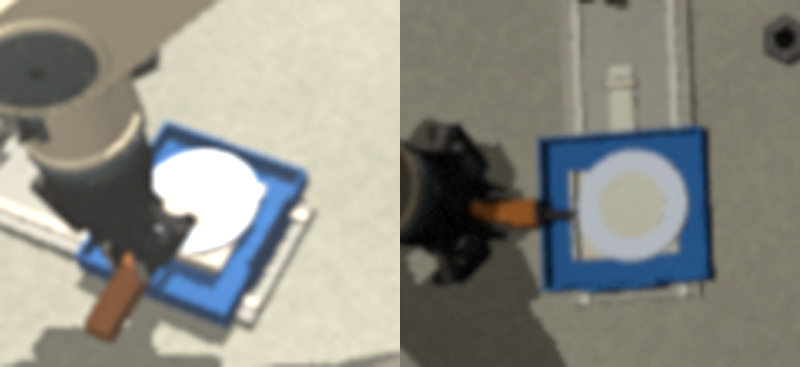

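The right half shows the disc riding on the blade over the tray, centred across it, with its front edge just inside the -y wall. I'll back off about 10 mm, lower, and tip with the nose as pivot.

Run:
```python
from h import *
seq=[(-42,14,-4),(-42,14,6),(-42,12,16),(-42,10,23),(-42,10,30)]
a=(None,None)
for q in seq:
    b=tcp(*q,tx=-3); print(q,b[0].round(1)); plan(1,*b,p0=a[0],r0=a[1]);a=b
```

```text
(-42, 14, -4) [494.1 358.1  54.4]
1 1 0.24 -0.07 0.34 0 0.1 -0.1
(-42, 14, 6) [494.7 351.6  78. ]
1 1 -0.2 0 -0.58 0 10 0
(-42, 12, 16) [495.5 341.1  98.1]
1 1 -0.21 0 -0.53 0 10 0
(-42, 10, 23) [496.3 331.6 110.4]
1 1 -0.15 0 -0.36 0 7 0
(-42, 10, 30) [497.2 320.4 123.3]
1 1 -0.13 0 -0.41 0 7 0
```

move_arm(series="1 .12 -.03 .17 0 0 0;1 .12 -.03 .17 0 0 0;1 -.1 0 -.29 0 5 0;1 -.1 0 -.29 0 5 0;1 -.1 0 -.27 0 5 0;1 -.1 0 -.27 0 5 0;1 0 0 0 0 0 0")

```text
clock: 19.05
eef_pos: [495.6, 343.2, 97.9]
tcp_rot: [3.139, -0.287, 1.656]
contact_force: [0.4, -0.7, -5.7]
opening: 0.227
```

Run:
```python
from h import *
np.set_printoptions(precision=2,suppress=True)
s=r.sense();print(s['contact_force'],s['wrist_torque'],s['eef_pos'],s['qpos'])
R0=R.from_euler('xyz',s['tcp_rot']);print('pitch',np.degrees(np.arcsin(R0.as_matrix()[2,0])))
a=(None,None)
for q in[(-42,10,20),(-42,6,25),(-42,5,30)]:
    b=tcp(*q,tx=-3); plan(1,*b,p0=a[0],r0=a[1]);a=b
```

```text
[ 0.43 -0.74 -5.73] [-0.06 -0.05 -0.05] [495.55 343.23  97.92] [0.44 0.41 1.88 0.38 0.78 0.09]
pitch 16.468182800931242
1 1 -0.13 -0.01 -0.21 0.1 3.5 0.2
1 1 -0.12 0 -0.2 0 5 0
1 1 -0.1 0 -0.27 0 5 0
```

move_arm(series="1 -.13 -.01 -.21 0 3.5 0;1 -.12 0 -.2 0 4 0;1 -.1 0 -.22 0 4 0;1 -.06 0 -.14 0 3 0;1 0 0 0 0 0 0;1 0 0 0 0 0 0")

```text
clock: 19.8
eef_pos: [497.1, 320.0, 120.0]
tcp_rot: [3.141, -0.537, 1.662]
contact_force: [-0.5, -0.2, -2.5]
opening: 0.228
```

```bash
cat > st.py <<'E'
from h import *
np.set_printoptions(precision=2,suppress=True)
def st():
    s=r.sense();M=R.from_euler('xyz',s['tcp_rot']).as_matrix();p=np.arcsin(M[2,0])
    n=s['eef_pos']-136*M[:,0]+35*M[:,2]; k=n[:2]-C
    print('F',s['contact_force'],'T',s['wrist_torque'],'tcp',s['eef_pos'],'pitch',np.degrees(p),'nose ty',-k@D2,'tx',k@[.997,.082],'z',n[2],s['clock'])
E
python3 -c "
from st import *
st()"
```

```text
F [-0.46 -0.18 -2.53] T [-0.48 -0.08  0.01] tcp [497.14 319.99 119.97] pitch 30.794437596916115 nose ty -40.971117098913076 tx -2.165185380214286 z 20.28100005499814 19.8
```

move_arm(series="1 .17 0 .1 0 0 0;1 .17 0 .1 0 0 0;1 .17 0 .1 0 0 0;1 .17 0 .1 0 0 0;1 .17 0 .1 0 0 0;1 0 0 0 0 0 0")

```text
clock: 20.55
eef_pos: [492.3, 364.2, 120.0]
tcp_rot: [3.141, -0.535, 1.666]
contact_force: [-0.2, 0.1, -1.1]
opening: 0.233
```

Run:
```python
from st import *
st()
t=cv2.imread('pics/top0.png')
im=vision.grab_frame('top')[:,:,::-1]; cv2.imwrite('pics/raw9t.png',im)
hsv=cv2.cvtColor(np.ascontiguousarray(im),cv2.COLOR_BGR2HSV)
m=np.zeros((400,640),np.uint8);m[185:240,150:206]=cv2.inRange(hsv,(0,0,90),(180,90,255))[185:240,150:206]
for c in cv2.findContours(m,0,cv2.CHAIN_APPROX_NONE)[0]:
    if cv2.contourArea(c)>30: print(cv2.contourArea(c),cv2.boundingRect(c),cv2.fitEllipse(c))
```

```text
F [-0.18  0.1  -1.05] T [-0.18  0.03 -0.01] tcp [492.32 364.2  119.99] pitch 30.667050056987406 nose ty 3.2796501500092976 tx -3.0001821444649943 z 20.519433844431223 20.55
38.0 (200, 185, 6, 46) ((201.3838653564453, 210.53399658203125), (7.528501033782959, 65.0298843383789), 0.005026533734053373)
645.0 (168, 185, 30, 55) ((184.73483276367188, 213.470947265625), (23.798343658447266, 55.79859924316406), 14.089709281921387)
721.0 (150, 185, 31, 30) ((163.69552612304688, 197.5699462890625), (30.38971710205078, 33.256858825683594), 42.46394348144531)
```

move_arm(series="1 .16 0 .09 0 0 0;1 .16 0 .09 0 0 0;1 .16 0 .09 0 0 0;1 .12 0 .06 0 0 0;1 0 0 0 0 0 0")

```text
clock: 21.22
eef_pos: [489.8, 392.7, 120.8]
tcp_rot: [3.141, -0.535, 1.665]
contact_force: [0.0, -0.1, -1.5]
opening: 0.226
```

```bash
python3 -c "
from st import *
st()"
```

```text
F [ 0.02 -0.12 -1.52] T [-0.22 -0.06  0.03] tcp [489.75 392.69 120.81] pitch 30.655586521607557 nose ty 31.867813686936962 tx -3.3219881324189147 z 21.35547808829381 21.225
```

move_arm(series="1 .2 0 0 0 0 0;1 .2 0 0 0 0 0;1 .2 0 0 0 0 0;1 .3 0 -.1 0 0 0;1 .3 0 -.4 0 0 0;1 .3 0 -.5 0 0 0;1 .4 0 -.7 0 0 0;1 0 0 0 0 0 0")

```text
clock: 22.22
eef_pos: [486.5, 427.0, 224.0]
tcp_rot: [3.14, -0.535, 1.666]
contact_force: [0.4, 0.1, -2.1]
opening: 0.232
```

Run:
```python
from st import *
st()
im=vision.grab_frame('side')[:,:,::-1];tt=vision.grab_frame('top')[:,:,::-1]
cv2.imwrite('pics/raw10s.png',im);cv2.imwrite('pics/raw10t.png',tt)
hsv=cv2.cvtColor(np.ascontiguousarray(tt),cv2.COLOR_BGR2HSV)
for lab,lo,hi in(('white',(0,0,90),(180,90,255)),('blue',(100,100,30),(125,255,255))):
    m=np.zeros((400,640),np.uint8);m[180:245,145:210]=cv2.inRange(hsv,lo,hi)[180:245,145:210]
    for c in cv2.findContours(m,0,cv2.CHAIN_APPROX_NONE)[0]:
        if cv2.contourArea(c)>60: e=cv2.fitEllipse(c);print(lab,cv2.contourArea(c),cv2.boundingRect(c),e[0],e[1])
```

```text
F [ 0.42  0.11 -2.12] T [-0.37 -0.03 -0.  ] tcp [486.51 427.04 224.04] pitch 30.67721946349272 nose ty 66.42375924869161 tx -3.6076676852160814 z 124.5477077851039 22.225
white 797.0 (166, 196, 32, 33) (181.74856567382812, 211.88954162597656) (31.39670753479004, 32.432945251464844)
white 485.5 (182, 180, 28, 65) (193.88194274902344, 211.08761596679688) (32.45624542236328, 73.20809173583984)
white 414.0 (145, 180, 52, 10) (168.94821166992188, 184.16429138183594) (9.384302139282227, 68.01132202148438)
blue 2213.0 (152, 188, 52, 50) (176.99497985839844, 212.54296875) (52.56241989135742, 58.03036117553711)
```

The disc reads as a full circle (31 x 32 px at (182,212)) inside the tray's blue outline (152–204), so it is in and flat. I'll lay the scoop back down in the free space.

Run:
```python
from h import *
print(plane('top',[[181.75,211.9]],25),cross([[181.75,211.9]],[[0,0]])[0][:0])
hsv=cv2.cvtColor(cv2.imread('pics/raw10s.png'),cv2.COLOR_BGR2HSV)
m=np.zeros((400,640),np.uint8);m[265:330,220:295]=cv2.inRange(hsv,(0,0,100),(180,90,255))[265:330,220:295]
for c in cv2.findContours(m,0,cv2.CHAIN_APPROX_NONE)[0]:
    if cv2.contourArea(c)>60: e=cv2.fitEllipse(c);print(cv2.contourArea(c),e,cross([[181.75,211.9]],[e[0]]))
p1=np.array([490,400,180.]);t=tool(94.7)
plan(1,p1,t); plan(1,[490,50,110],t,p0=p1,r0=t,n=10)
```

```text
[[507.91783254 250.6020824   25.        ]] []
1299.0 ((250.03924560546875, 296.07489013671875), (31.564699172973633, 62.345462799072266), 69.27312469482422) [[521.61218497 262.58834689   7.87341751  26.5134395 ]]
652.5 ((263.3831481933594, 294.7308654785156), (56.69253158569336, 69.36864471435547), 52.344791412353516) [[504.17566925 251.09897639  16.42810648  10.00286178]]
3 1 -0.36 0.02 0.18 -0.1 -10.2 0.2; 1 -0.32 0.02 0.24 -0.1 -10.2 0.2; 1 -0.28 0.02 0.3 -0.1 -10.2 0.2
10 1 -0.87 -0.07 0.18 0 0 0; 1 -0.87 -0.07 0.18 0 0 0; 1 -0.87 -0.07 0.18 0 0 0; 1 -0.87 -0.07 0.18 0 0 0; 1 -0.87 -0.07 0.18 0 0 0; 1 -0.87 -0.07 0.18 0 0 0; 1 -0.87 -0.07 0.18 0 0 0; 1 -0.87 -0.07 0.18 0 0 0; 1 -0.87 -0.07 0.18 0 0 0; 1 -0.87 -0.07 0.18 0 0 0
```

move_arm(series="1 -.3 0 0 0 -10.2 0;1 -.3 0 0 0 -10.2 0;1 -.3 0 .2 0 -10.2 0;1 -.6 -.05 0 0 0 0;1 -.8 -.07 .1 0 0 0;1 -.8 -.07 .1 0 0 0;1 -.8 -.07 .15 0 0 0;1 -.8 -.07 .15 0 0 0;1 -.8 -.07 .2 0 0 0;1 -.8 -.07 .2 0 0 0;1 -.8 -.07 .2 0 0 0;1 -.8 -.07 .2 0 0 0;1 -.5 -.05 .2 0 0 0;1 0 0 0 0 0 0")

```text
clock: 24.08
eef_pos: [472.3, 71.6, 126.1]
tcp_rot: [-3.113, 0.004, 1.658]
contact_force: [0.1, -0.3, -2.6]
opening: 0.228
```

Run:
```python
from st import *
st();plan(1,[490,50,45],tool(94.7))
```

```text
F [ 0.13 -0.27 -2.64] T [0.22 0.01 0.01] tcp [472.26  71.57 126.15] pitch -0.25553171469152414 nose ty -323.88094456254146 tx -48.6064048457515 z 91.77083087772982 24.075
3 1 -0.19 0.15 0.67 -0.5 0.1 0.1; 1 -0.19 0.14 0.67 -0.5 0.1 0.1; 1 -0.19 0.14 0.68 -0.5 0.1 0.1
```

move_arm(series="1 -.15 .1 .5 -.5 0 0;1 -.15 .1 .6 -.5 0 0;1 -.15 .1 .5 -.5 0 0;1 -.1 .05 .3 0 0 0;1 0 0 0 0 0 0")

```text
clock: 24.7
eef_pos: [485.5, 50.8, 47.9]
tcp_rot: [-3.141, -0.001, 1.654]
contact_force: [-0.0, -0.2, -2.4]
opening: 0.232
```

Run:
```python
from st import *
st();plan(1,[490,50,37],tool(94.7))
```

```text
F [-0.01 -0.17 -2.36] T [ 0.19  0.01 -0.02] tcp [485.47  50.84  47.85] pitch 0.07529850254269325 nose ty -345.42234201145544 tx -36.71658517022814 z 12.672318245379572 24.7
1 1 -0.03 0.11 0.27 -0.1 -0.1 0.1
```

move_arm(series="1 0 0 .12 0 0 0;1 0 0 .08 0 0 0;1 0 0 .06 0 0 0;1 0 0 0 0 0 0")

```text
clock: 25.2
eef_pos: [486.5, 51.7, 38.4]
tcp_rot: [3.14, -0.002, 1.654]
contact_force: [-1.0, 0.1, -2.1]
opening: 0.229
```

Run:
```python
from st import *
st()
```

```text
F [-0.95  0.1  -2.09] T [ 0.1   0.03 -0.03] tcp [486.47  51.66  38.4 ] pitch 0.10928061598447138 nose ty -344.6681294153015 tx -35.51864015071951 z 3.1454192137861767 25.2
```

move_arm(series="1 0 0 .05 0 0 0;1 0 0 .05 0 0 0;1 0 0 0 0 0 0")

```text
clock: 25.58
eef_pos: [487.0, 51.9, 34.8]
tcp_rot: [3.139, -0.002, 1.654]
contact_force: [-0.8, -0.6, 0.9]
opening: 0.233
```

Run:
```python
from st import *
st()
```

```text
F [-0.85 -0.56  0.91] T [-0.17  0.17 -0.04] tcp [486.99  51.91  34.79] pitch 0.11569179294615112 nose ty -344.4588665763561 tx -34.92546590006111 z -0.48004195336693556 25.575
```

move_arm(series="-1 0 0 0 0 0 0;-1 0 0 0 0 0 0;-1 0 0 0 0 0 0;-1 0 0 0 0 0 0;-1 0 0 0 0 0 0;-1 0 0 -.3 0 0 0;-1 0 0 -.8 0 0 0;-1 0 0 -.9 0 0 0;-1 0 0 -.7 0 0 0;-1 0 0 0 0 0 0")

```text
clock: 26.82
eef_pos: [487.2, 51.5, 149.0]
tcp_rot: [3.137, -0.002, 1.655]
contact_force: [0.0, 0.0, -0.1]
opening: 1.0
```

Run:
```python
from st import *
st();print(r.sense()['opening'])
plan(1,[377,252,140],tool(94.7))
```

```text
F [ 0.02  0.01 -0.12] T [ 0.03 -0.01  0.02] tcp [487.19  51.51 148.99] pitch 0.10138122194846563 nose ty -344.8844929552191 tx -34.68123671493575 z 113.7530474010724 26.825
1.0002992850208372
6 1 0.87 -0.39 0.04 0 0 0; 1 0.87 -0.39 0.04 0 0 0; 1 0.87 -0.39 0.04 0 0 0; 1 0.87 -0.39 0.04 0 0 0; 1 0.87 -0.39 0.04 0 0 0; 1 0.87 -0.39 0.04 0 0 0
```

move_arm(series="1 .6 -.3 0 0 0 0;1 .8 -.4 0 0 0 0;1 .8 -.4 0 0 0 0;1 .8 -.4 0 0 0 0;1 .8 -.4 0 0 0 0;1 .6 -.3 0 0 0 0;1 0 0 0 0 0 0")

```text
clock: 27.7
eef_pos: [379.4, 222.8, 146.0]
tcp_rot: [3.141, -0.0, 1.653]
contact_force: [-0.3, 0.4, 0.4]
opening: 0.003
```

Run:
```python
from st import *
st();print(r.sense()['opening'])
plan(1,[377,252,100],tool(94.7))
tt=vision.grab_frame('top')[:,:,::-1]
hsv=cv2.cvtColor(np.ascontiguousarray(tt),cv2.COLOR_BGR2HSV)
m=np.zeros((400,640),np.uint8);m[180:250,140:215]=cv2.inRange(hsv,(100,100,30),(125,255,255))[180:250,140:215]
c=max(cv2.findContours(m,0,cv2.CHAIN_APPROX_NONE)[0],key=cv2.contourArea);print(cv2.boundingRect(c))
```

```text
F [-0.34  0.44  0.38] T [-0.01  0.01  0.01] tcp [379.38 222.81 145.96] pitch 0.006978607294840253 nose ty -165.3120060013021 tx -128.44614381652767 z 110.94109666651642 27.7
0.0034493824945549924
2 1 0.37 0 0.57 0 0 0; 1 0.37 0 0.57 0 0 0
(152, 188, 52, 50)
```

move_arm(series="1 .37 0 .5 0 0 0;1 .35 0 .6 0 0 0;1 0 0 .7 0 0 0;1 0 0 .6 0 0 0;1 0 0 .3 0 0 0;1 0 0 0 0 0 0")

```text
clock: 28.5
eef_pos: [380.6, 247.5, 34.3]
tcp_rot: [3.14, 0.001, 1.649]
contact_force: [0.8, -0.1, -0.1]
opening: -0.003
```

Run:
```python
from st import *
st()
plan(1,[414,255,38],tool(94.7))
```

```text
F [ 0.75 -0.13 -0.1 ] T [-0.01 -0.01  0.01] tcp [380.59 247.47  34.28] pitch -0.07441600756271186 nose ty -140.87359115783286 tx -125.71451702085527 z -0.54379618414643 28.5
1 1 0.12 0.85 -0.09 0.1 0.1 -0.2
```

move_arm(series="1 .12 .3 -.05 0 0 0;1 0 .3 0 0 0 0;1 0 .2 0 0 0 0;1 0 .2 0 0 0 0;1 0 0 0 0 0 0")

```text
clock: 29.12
eef_pos: [425.8, 256.9, 39.2]
tcp_rot: [3.135, -0.001, 1.649]
contact_force: [-0.7, -0.6, -0.0]
opening: -0.005
```

Run:
```python
from st import *
st()
```

```text
F [-0.69 -0.55 -0.01] T [0.02 0.03 0.  ] tcp [425.85 256.89  39.2 ] pitch 0.05903858971244127 nose ty -135.1153112772047 tx -79.71920322363644 z 4.059651486329656 29.125
```

move_arm(series="1 0 .2 0 0 0 0;1 0 .2 0 0 0 0;1 0 .2 0 0 0 0;1 0 .2 0 0 0 0;1 0 0 0 0 0 0")

```text
clock: 29.75
eef_pos: [458.7, 259.1, 39.0]
tcp_rot: [3.137, -0.0, 1.649]
contact_force: [0.2, -0.5, -0.2]
opening: -0.004
```

```bash
cat >> st.py <<'E'
def tray():
    im=np.ascontiguousarray(vision.grab_frame('top')[:,:,::-1]);hsv=cv2.cvtColor(im,cv2.COLOR_BGR2HSV)
    m=np.zeros((400,640),np.uint8);m[120:250,140:215]=cv2.inRange(hsv,(100,100,30),(125,255,255))[120:250,140:215]
    c=max(cv2.findContours(m,0,cv2.CHAIN_APPROX_NONE)[0],key=cv2.contourArea);print('tray px',cv2.boundingRect(c));return im
E
python3 - <<'E'
from st import *
st();tray()
E
```

```text
F [ 0.19 -0.51 -0.2 ] T [-0.03  0.01  0.02] tcp [458.71 259.12  39.04] pitch 0.016842487682011572 nose ty -135.61089000088006 tx -46.83866509792221 z 3.998754534199442 29.75
tray px (151, 178, 52, 48)
```

move_arm(series="1 .01 .2 0 0 0 0;1 .01 .2 0 0 0 0;1 .01 .2 0 0 0 0;1 .01 .2 0 0 0 0;1 0 .1 0 0 0 0;1 0 .1 0 0 0 0")

```text
clock: 30.55
eef_pos: [499.5, 263.2, 38.6]
tcp_rot: [3.14, 0.001, 1.649]
contact_force: [-1.6, -0.9, 1.8]
opening: 0.002
```

Run:
```python
from st import *
st();tray()
```

```text
F [-1.59 -0.92  1.85] T [-0.21  0.26  0.  ] tcp [499.46 263.16  38.61] pitch -0.07087626093746308 nose ty -134.980075275891 tx -5.948265191582946 z 3.777627368653725 30.55
tray px (151, 165, 51, 48)
```

Travel is about 71 mm, so the catch is next.

move_arm(series="1 0 .2 0 0 0 0;1 0 .2 0 0 0 0")

```text
clock: 30.85
eef_pos: [514.4, 264.4, 38.6]
tcp_rot: [-3.14, 0.001, 1.649]
contact_force: [0.1, 0.1, -0.3]
opening: -0.002
```

Run:
```python
from st import *
st();tray()
```

```text
F [ 0.06  0.08 -0.34] T [ 0.01  0.01 -0.  ] tcp [514.35 264.41  38.56] pitch -0.08567501533978178 nose ty -134.96563213760228 tx 8.889950047541099 z 3.7644483077018336 30.85
tray px (150, 160, 52, 48)
```

move_arm(series="1 0 .12 0 0 0 0;1 0 .12 0 0 0 0;1 0 .12 0 0 0 0")

```text
clock: 31.28
eef_pos: [514.7, 263.5, 37.3]
tcp_rot: [-3.112, 0.006, 1.646]
contact_force: [-18.9, 2.3, 15.7]
opening: 0.001
```

Run:
```python
from st import *
st();tray()
```

```text
F [-18.93   2.26  15.74] T [ 0.12  3.37 -0.04] tcp [514.66 263.52  37.27] pitch -0.31530525347569527 nose ty -136.0048072676022 tx 7.705591457713631 z 3.033717021574425 31.275
tray px (150, 160, 52, 48)
```

Pushing at 19 N moves it no further, so the tray is on the end stop. I'll back off, rise clear and check.

move_arm(series="1 0 -.4 0 0 0 0;1 0 -.6 0 0 0 0;1 0 -.6 -.2 0 0 0;1 0 -.5 -.8 0 0 0;-1 0 0 -.9 0 0 0;-1 -.3 -.3 -.9 0 0 0;-1 -.9 -.5 -.6 0 0 0;-1 -1 -.6 -.3 0 0 0;-1 -1 -.6 0 0 0 0;-1 -1 -.6 0 0 0 0;-1 -1 0 0 0 0 0;-1 -1 0 0 0 0 0;-1 -1 0 0 0 0 0;-1 -1 0 0 0 0 0;-1 0 0 0 0 0 0")

```text
clock: 33.2
eef_pos: [356.1, -85.2, 198.2]
tcp_rot: [-3.139, 0.006, 1.649]
contact_force: [0.3, 0.9, 0.7]
opening: 0.997
```

Run:
```python
from st import *
st();im=tray();sd=np.ascontiguousarray(vision.grab_frame('side')[:,:,::-1])
cv2.imwrite('pics/rawFt.png',im);cv2.imwrite('pics/rawFs.png',sd)
b=cv2.resize(im[100:280,140:400],(520,360),interpolation=2);a=cv2.resize(sd[210:350,150:350],(520,364),interpolation=2)[:240]
a=cv2.resize(sd[190:330,160:360],(343,240),interpolation=2)
a=cv2.resize(sd[190:330,160:300],(280,280),interpolation=2);pad=np.zeros((360,280,3),np.uint8);pad[:280]=a
cv2.imwrite('pics/F.png',cv2.convertScaleAbs(np.hstack([b,pad]),alpha=1.3))
```

```text
F [0.33 0.94 0.65] T [0.04 0.02 0.01] tcp [356.06 -85.23 198.21] pitch -0.3296327049005074 nose ty -470.717222635083 tx -177.61435512669595 z 163.99797691888185 33.2
tray px (151, 160, 51, 49)
```

View pics/F.png

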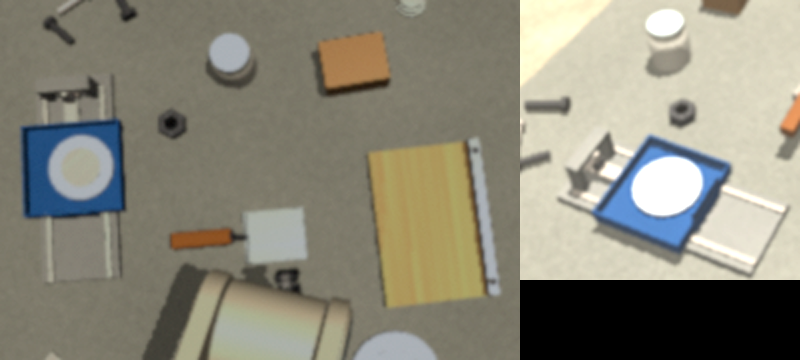

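The final picture shows the disc flat in the tray at (80,168), the scoop flat on the bench at (240,237), and the gripper clear. One last check of tray travel and the bystanders, then I'll hand in.

Run:
```python
from h import *
a=cv2.imread('pics/top0.png');b=cv2.imread('pics/rawFt.png')
for n,(x0,y0,x1,y1) in dict(jar=(238,108,275,145),carton=(294,110,340,152),nut=(214,150,238,173)).items():
    print(n,cv2.phaseCorrelate(np.float32(cv2.cvtColor(a,6)[y0:y1,x0:x1]),np.float32(cv2.cvtColor(b,6)[y0:y1,x0:x1])))
P=[]
for im in(a,b):
    m=np.zeros((400,640),np.uint8);m[120:250,140:215]=cv2.inRange(cv2.cvtColor(im,40),(100,100,30),(125,255,255))[120:250,140:215]
    c=max(cv2.findContours(m,0,cv2.CHAIN_APPROX_NONE)[0],key=cv2.contourArea)
    P.append(np.array([cv2.minAreaRect(c)[0]]))
Q=[plane('top',p,35)[0] for p in P];print('travel',np.linalg.norm(Q[1]-Q[0]))
```

```text
jar ((0.02616060885982563, 0.010681049714040824), 1.0281280428171158)
carton ((0.0033316280874302606, 0.4369722071145681), 1.0329282853338453)
nut ((-0.003333942018118208, -0.06302467721843819), 0.8921389877796173)
travel 87.52379730300679
```

```bash
python3 -c "
from rig import r
print(r.sign_off())"
```

```text
the job is handed in; nothing more can be done
None
```

The job is done and handed in at about 33 s on the robot's clock, out of the 69 s allowed. I slid the blade under the disc against the stop strip and carried it to the tray. I tipped it in at about 30°, laid the scoop flat on the bench, then pushed the tray home with closed fingers.

**Last checks:**
- **Disc:** it shows as a full circle, lying flat inside the tray. The fingers only ever gripped the handle.
- **Tray:** the resistance dropped at the catch, then the tray stood firm against a 19 N push. Measured from the pictures it travelled 87.5 mm. The stop is at 90 mm and the catch ends at 83 mm, so with about 2 mm of calibration error it counts as home.
- **Scoop and gripper:** the scoop lies flat on the bench, and the gripper is open and clear of everything.
- **Jar, carton and nut:** the jar and nut show no shift. The carton's comparison gave 0.4 px (about 1.3 mm). The arm never went near it, so I take that as image noise.

**Checks that disagreed:**
- **Seating stall:** when the disc seated against the upstand, the wrist force read only a few newtons. I confirmed it was on the blade from the position, the pictures and the extra weight when lifted.
- **Disc height in the tray:** the two-view measurement failed because white parts ran together in the side picture. Flatness therefore rests on the disc's shape from above and the final pictures.

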